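Clamp a test cell with the ratchet-limited cap

TASK

Take the loose battery cell that stands on the worktop and stand it upright in the well of the test holder and slide the bridge fully home over it. Then turn the black fluted cap on the bridge clockwise until it is fully screwed down and its ratchet clicks and slips: let it click at least once, but stop by the third click, because more wears the ratchet out. Push gently, do not press the cap down, leave the cap tight, and leave the other things on the worktop where they stand.

Things in the scene. Friction and masses are not known exactly. Their poses are not given: they have to be found in the camera images.
- test_cell: the loose battery cell: an upright cylinder with a yellow and black sleeve, 26 mm diameter, 48 mm tall, 62 g, standing on the worktop among two other small upright things (it is the shortest of the three); origin at the centre of its underside, z up
- holder: test holder, fixed: aluminium base plate 225 x 124 x 12 mm with a steel well block (60 x 64 mm, top z = 36 mm) and two rails at y = +-48 mm (tops z = 24 mm). Origin on the worktop under the well's axis, z up; +x runs along the rails from the well to the end where the bridge waits open (base from x = -46 to +180 mm). Its place and yaw vary
- well (a point): centre of the mouth of the well, on the top of the block, 36 mm above the worktop; round hole of 30 mm diameter with a 3 mm lead-in chamfer, 24 mm deep, flat floor at z = 12 mm; a seated cell stands 24 mm out of it (top at z = 60 mm)
- bridge (a joint): bridge position along the holder's +x (m): 0 = home at a hard stop, cap over the well; starts open at 0.085 to 0.11. Friction about 2.5 N; stays where left. The bridge is an aluminium gantry 54 mm (along x) by 112 mm, plate z = 70 to 80 mm, legs on the rails; it carries the cap and can be pulled along by it
- cap_top (a point): centre of the top of the black fluted cap in the middle of the bridge (moves with it): round, 45 mm diameter, vertical axis, side free to grip from z = 86 mm to the top at z = 122 mm when screwed home, up to 1 mm higher at the start. It floats on a spring of 5 N/mm: pressing it down 3 mm (15 N) damages it
- stem (a point): tip of the steel screw stem under the bridge, below the cap; its height in the holder's frame is 62.5 mm when the cap is screwed fully down, and 0.5 mm higher for each radian short of that
- pin_tip (a point): tip of the small steel tell-tale pin in the centre of the cap's top, 1.6 mm above cap_top at the start; it rises out of the cap by 1 mm per radian of ratchet slip (0.39 mm per click), too little to follow in the measured poses
- black_tube: bystander: slim black tube standing upright, 22 mm diameter, 66 mm tall, origin at the centre of its underside
- ink_pot: bystander: small dark pot with a black lid standing upright, 32 mm diameter, 58 mm tall, origin at the centre of its underside
- parts_dish: bystander: small round steel dish, 71 mm diameter, 17 mm tall, on the worktop beyond the holder, origin at the centre of its underside
- cap_grip (a point): point on the cap's axis at mid grip height, 15 mm below its top. Clockwise from above screws it down: first freely (0.08 N m) for an unknown 0.4 to 1.9 rad, then the screw stops and the torque climbs to 0.3 to 0.4 N m, where the ratchet slips; a click every 0.39 rad, the torque peaking and dropping. Turned back it unscrews. It may be let go and regripped at any angle
Mind the look-alikes: they are no part of the job. What is shaped like the test_cell but purple is not meant.

How it is judged:
By the outcome, as a careful person would: the job done as asked, in the order asked, and still so for the second after the job is handed in, with the robot touching nothing.
It also fails if it takes over 72 s, if anything falls off the work surface, if the arm or the gripper's body presses on something with over 40 N, if the wrist force passes 120 N, or if a joint passes its speed limit or range.

ROBOT

A 6-joint arm with a two-finger parallel gripper is mounted at the origin on a cart in front of the work surface, level with it; the furniture and walls round the work are solid. World frame = base frame: x ahead of the robot, y to its left, z up, the work surface at z = 0. Lengths are in m, angles in rad, forces in N, time in s.
With the tool pointing down it reaches from about 0.35 to 0.775 m from the base axis. Payload 5.5 kg.
Tool frame: the origin (TCP) lies at the very end of the fingers, on their centre line; the grasp point (between the pads) lies 19 mm behind it; z points along the fingers, y is the line along which they close (so a half turn about z gives the same grasp; the last joint's range is limited). The gripper opens to 85 mm and grips with 20 to 120 N. Pads are 22 mm wide; open, the fingers measure 114 mm over their backs; the gripper's body (76 mm by 85 mm) begins 54 mm behind the grasp point. The pads swing forward as they close: fully open they stand 13 mm farther back than shut.
Start: joints at [-1.243, 0.313, 0.046, 1.304, 0, 1.431], TCP at [0.259, -0.513, 0.231] pointing down, gripper open.
Joint ranges: [-2.76, 2.76], [-0.86, 1.69], [-1.03, 1.26], [-2.2, 2.34], [-1.47, 1.5], [-3.14, 3.14]. Speed limits (rad/s): [2.57, 2.57, 3.14, 3.14, 3.14, 3.14].

INTERFACE

Orientations are given as a unit quaternion [w, x, y, z].
In Python, from workcell import env, viewer, nets gives the robot as it stands. The module is installed in compiled form; this text tells all that it offers.
- The arm moves only by the shell command python3 -m creep [OPENING] [FORCE], which reads ROWS from standard input. ROWS is a JSON object whose key "rows" holds a list of rows, 1 to 8 of them, each of 6 numbers: dx, dy, dz in m, then a rotation vector rx, ry, rz in rad; each row is the pose to reach, as a shift and turn from the pose commanded when the command began, along the tool's axes at that moment; what a row does not reach only later rows make up. A row lasts 1/8 s, in which the tool goes at most 0.0625 m and 0.188 rad, less where a joint would pass 70% of its speed; a pose out of reach is approached as far as the arm can. OPENING is the finger opening in m, set as the command begins (- or left out keeps the last). The fingers move at their own pace and stop on an object; FORCE is the grip in N (left out, the last holds). Time passes only in rows, so rows that do not move let the fingers close. It prints the time, the measured TCP pose, the force, the opening and the grip force at its end. Input that does not fit is refused with a message, and nothing moves.
- env.get_state(): the state, without advancing time (a new reading comes with each control period).
- viewer.read_camera(name): name is "scene" or "top" or "wrist"; returns a dict with "image" (384x512x3 uint8, red, green, blue), "K" (3x3 intrinsics, pixels), "R" (3x3) and "t" (3): a world point X has camera coordinates R X + t. Camera axes: x right, y down, z forward; pixel columns grow to the right and rows downward; lengths in m; the calibration is good to about 2 mm. A picture is of the moment at which its call begins. There is no depth.
- env.hand_in(): hands the job in; it is judged then, once.
Trained networks look in a picture, given as the dict that the camera call returned (one of the last four; its "shot" number tells which), for a name from the list of things; names that differ only in an ending like _2 or _b are one class to them, and where a whole thing is asked for, a point or a joint stands for the part that bears it (a point fixed in the world has none). Each returns a list of dicts, best first, with "confidence" (0 to 1); they miss things now and then, are a little off and sometimes report something else, mostly with a low value. They report only what shows in the picture. A call takes as long as a camera call. They do not tell look-alikes from the thing itself.
- nets.outline_of(label, picture): "region" (384x512 bool, what is visible of it) and "box" ([left, top, right, bottom] in pixels, round what is visible of it).
The state is a dict: "clock": time; "joint_pos": joint angles; "qvel": joint speeds; "tau": joint torques, N m; "tcp_pos": TCP position; "orientation": TCP orientation; "wrist_force": force on the tool from outside, world axes, zero at the start; "ft_torque": the same for the moment, N m; "finger_gap": finger opening in m; "grip_force": force on a finger pad.
Only numpy, scipy, OpenCV 4.12 (cv2) and the standard library are available. Lean on these libraries where they do the work, as an engineer would, in place of code of your own. Each camera call takes 0.05 s, during which the arm holds its last target. There are 200 camera calls.

## Working session

There is one attempt and no reset: what is moved stays moved. The work goes in short steps, Python scripts to look and compute and a shell command to move; the robot and the scene stay as the last step left them, time stands still between calls to the robot, and variables do not carry over. Pictures are saved under pics/ and viewed, at most 10 in all, crops included, and the job is handed in when it is done.

```bash
mkdir -p pics
cat > h.py <<'E'
import numpy as np, cv2
from workcell import env, viewer, nets
def save(p,n): cv2.imwrite(n,p["image"][:,:,::-1])
def ray(p,u,v):
    R,t,K=map(np.array,(p["R"],p["t"],p["K"])); c=-R.T@t
    d=R.T@np.linalg.solve(K,[u,v,1.]); return c,d/np.linalg.norm(d)
def onz(p,u,v,z):
    c,d=ray(p,u,v); return c+d*(z-c[2])/d[2]
def proj(p,X):
    q=np.array(p["K"])@(np.array(p["R"])@np.array(X)+np.array(p["t"])); return q[:2]/q[2]
E
python3 - <<'E'
from h import *
s=env.get_state(); print({k:np.round(v,3) for k,v in s.items()})
ims=[]
for c in("scene","top"):
    p=viewer.read_camera(c); ims.append(p["image"])
    print(c,"cam",np.round(-np.array(p["R"]).T@p["t"],3))
    for n in("test_cell","holder","bridge","cap_top","black_tube","ink_pot","parts_dish"):
        for r in nets.outline_of(n,p)[:4]:
            ys,xs=np.nonzero(r["region"]); print(n,round(r["confidence"],2),np.round(r["box"]),len(xs),np.round([xs.mean(),ys.mean()],1) if len(xs) else "")
    save(p,f"pics/{c}0.png")
E
```

```text
{'clock': np.float64(0.0), 'joint_pos': array([-1.243,  0.314,  0.045,  1.304, -0.   ,  1.431]), 'qvel': array([ 0.001,  0.   ,  0.001,  0.001, -0.001,  0.001]), 'tau': array([ 1.0000e-03, -4.8063e+01,  2.9853e+01,  1.9000e-02, -0.0000e+00,
       -0.0000e+00]), 'tcp_pos': array([ 0.259, -0.513,  0.23 ]), 'orientation': array([-0.001,  0.973,  0.232, -0.   ]), 'wrist_force': array([ 0.591,  0.074, -0.702]), 'ft_torque': array([0.05 , 0.024, 0.028]), 'grip_force': np.float64(0.0), 'finger_gap': np.float64(0.086)}
scene cam [0.217 0.446 0.715]
test_cell 0.68 [346. 211. 362. 232.] 207 [354.6 221.3]
test_cell 0.58 [325. 204. 333. 226.] 197 [329.2 212.3]
holder 0.77 [216. 246. 309. 350.] 6184 [263.2 294.5]
bridge 0.65 [229. 259. 291. 318.] 1992 [259.9 282.6]
cap_top 0.7 [247. 259. 274. 289.] 690 [259.5 273.2]
black_tube 0.54 [291. 171. 302. 193.] 195 [294.9 181.3]
ink_pot 0.61 [326. 176. 338. 198.] 262 [332.7 184.9]
parts_dish 0.73 [120. 255. 155. 281.] 731 [138.5 266.6]
parts_dish 0.7 [246. 257. 275. 286.] 694 [259.2 272.9]
parts_dish 0.63 [229. 258. 289. 315.] 1953 [259.5 281.7]
parts_dish 0.5 [246. 258. 273. 290.] 694 [259.3 273. ]
top cam [ 0.512 -0.116  1.097]
test_cell 0.61 [306. 233. 320. 243.] 124 [313.  236.7]
holder 0.63 [155. 199. 254. 269.] 4816 [204.6 231.8]
bridge 0.75 [172. 210. 203. 261.] 1263 [186.3 235.1]
bridge 0.44 [155. 199. 255. 267.] 4987 [204.2 231.7]
cap_top 0.75 [175. 227. 197. 245.] 389 [183.9 236. ]
black_tube 0.62 [328. 182. 340. 194.] 81 [332.5 185.6]
black_tube 0.56 [146. 112. 179. 140.] 672 [163.2 125.2]
ink_pot 0.64 [343. 216. 361. 230.] 196 [351.7 221.1]
parts_dish 0.86 [148. 109. 178. 141.] 657 [163.2 125.1]
```

Run:
```python
import cv2,numpy as np
s=cv2.imread("pics/scene0.png");t=cv2.imread("pics/top0.png")
a=cv2.resize(s[160:360,200:400],(600,600),interpolation=2)
b=cv2.resize(t[90:290,130:396],(798,600),interpolation=2)
cv2.imwrite("pics/a.png",a);cv2.imwrite("pics/b.png",b)
```

```text
(no output)
```

View pics/a.png

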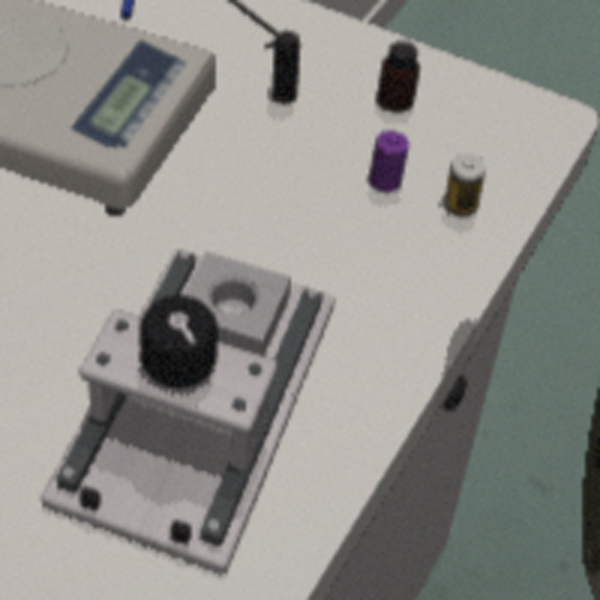

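View pics/b.png

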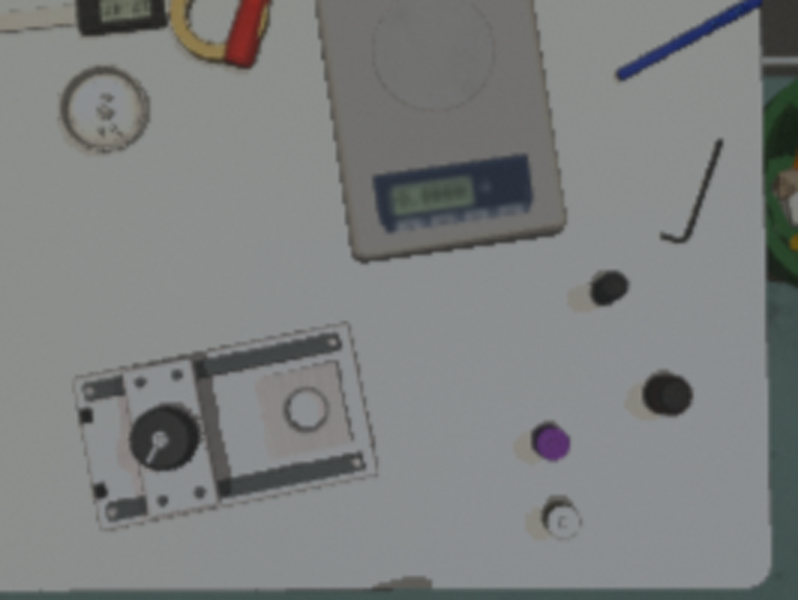

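Two cell-shaped things: purple at scene (329,212) / top (313,237), which is the look-alike, and one with a yellow/black sleeve and metal top at scene (354,221) / top (318,263). The second fits the description. The black tube is at top (333,186), the ink pot at (352,221), the well at (232,226) and the cap at (185,236).

```bash
cat >> h.py <<'E'
def tri(obs):
    A=np.zeros((3,3));b=np.zeros(3);rs=[ray(*o) for o in obs]
    for c,d in rs:
        M=np.eye(3)-np.outer(d,d);A+=M;b+=M@c
    return np.linalg.solve(A,b)
E
python3 - <<'E'
from h import *
s=viewer.read_camera("scene");t=viewer.read_camera("top")
C=lambda x,y:(130+x/3-.33,90+y/3-.33); S=lambda x,y:(200+x/3-.33,160+y/3-.33)
for n,z,a,b in(("cell",.048,C(563,520),S(467,164)),("well",.036,C(306,409),S(235,296)),("cap",.1225,C(164,438),S(179,322)),("purple",.048,C(551,441),S(391,141)),("tube",.066,C(611,288),S(286,40)),("ink",.058,C(669,394),S(404,50))):
    print(n,"top",onz(t,*a,z).round(4),"scene",onz(s,*b,z).round(4),"tri",tri([(t,*a),(s,*b)]).round(4))
cs=[onz(t,*C(*q),.012) for q in((75,378),(348,322),(377,475),(104,530))]
print(np.round(cs,4))
print([np.linalg.norm(cs[i]-cs[(i+1)%4]).round(4) for i in range(4)])
cs=np.array(cs);d=cs[0]+cs[3]-cs[1]-cs[2];d/=np.linalg.norm(d);w=cs.mean(0)-d*.067
print("yaw",np.arctan2(d[1],d[0]),"well from base",w, "x-dir from cap")
cv2.imwrite("pics/c.png",cv2.resize(s["image"][195:245,315:375,::-1],(720,600),interpolation=2))
E
```

```text
cell top [ 0.4156 -0.2478  0.048 ] scene [ 0.4138 -0.2466  0.048 ] tri [ 0.4149 -0.2483  0.046 ]
well top [ 0.5006 -0.0513  0.036 ] scene [ 0.4976 -0.0502  0.036 ] tri [ 0.4997 -0.0516  0.0334]
cap top [0.4814 0.0444 0.1225] scene [0.4792 0.0482 0.1225] tri [0.4812 0.0451 0.1179]
purple top [ 0.4756 -0.2394  0.048 ] scene [ 0.4727 -0.2383  0.048 ] tri [ 0.4745 -0.2401  0.0457]
tube top [ 0.5913 -0.2839  0.066 ] scene [ 0.5913 -0.2822  0.066 ] tri [ 0.5918 -0.284   0.0646]
ink top [ 0.5111 -0.3281  0.058 ] scene [ 0.5085 -0.3324  0.058 ] tri [ 0.5092 -0.3285  0.0604]
[[ 0.5256  0.1335  0.012 ]
 [ 0.5693 -0.0832  0.012 ]
 [ 0.4482 -0.1059  0.012 ]
 [ 0.4059  0.1095  0.012 ]]
[np.float64(0.2211), np.float64(0.1232), np.float64(0.2195), np.float64(0.1222)]
yaw 1.7670381829877404 well from base [ 0.5002943  -0.05224178  0.012     ] x-dir from cap
```

View pics/c.png

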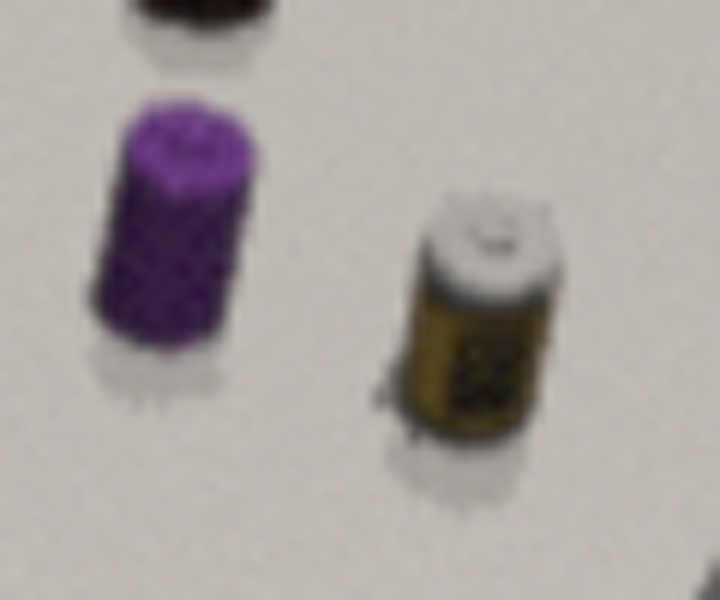

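The crop confirms it: the right-hand one at crop (480,320) has the yellow/black sleeve, and the purple one at (175,230) is the look-alike. I'm moving above the cell now.

```bash
cat >> h.py <<'E'
from scipy.spatial.transform import Rotation as Ro
def go(x,y,z):
    s=env.get_state();q=s["orientation"];R=Ro.from_quat([q[1],q[2],q[3],q[0]]).as_matrix()
    print("tool delta",(R.T@(np.array([x,y,z])-s["tcp_pos"])).round(4),"yaw",np.arctan2(R[1,0],R[0,0]).round(4),"tilt",R[:,2].round(4),"j",s["joint_pos"].round(3),"t",round(float(s["clock"]),2),"F",np.round(s["wrist_force"],1),"T",np.round(s["ft_torque"],2))
E
echo '{"rows":[[0.043,-0.028,0.015,0,0,0],[0.086,-0.055,0.03,0,0,0],[0.129,-0.083,0.045,0,0,0],[0.172,-0.111,0.06,0,0,0],[0.215,-0.138,0.075,0,0,0],[0.258,-0.166,0.09,0,0,0],[0.258,-0.166,0.09,0,0,0],[0.258,-0.166,0.09,0,0,0]]}' | python3 -m creep 0.06 30
python3 - <<'E'
from h import *
go(.415,-.248,.022)
p=viewer.read_camera("wrist");save(p,"pics/w1.png")
for r in nets.outline_of("test_cell",p): print(r["confidence"],r["box"])
print(proj(p,[.415,-.248,.048]),proj(p,[.415,-.248,0]))
E
```

```text
clock: 1.9
tcp_pos: [0.4149, -0.249, 0.1416]
orientation: [0.0, 0.973, 0.232, 0.0]
wrist_force: [0.0, -1.1, -0.1]
finger_gap: 0.0598
grip_force: 0.0
tool delta [ 0.0005 -0.0009  0.1196] yaw 0.4687 tilt [ 2.e-04 -7.e-04 -1.e+00] j [-0.706  0.186 -0.347  1.037 -0.     1.967] t 1.9 F [ 0.  -1.1 -0.1] T [-0.02 -0.03 -0.01]
0.97 [242.4, 168.5, 268.4, 207.2]
0.7 [263.2, 110.5, 294.2, 145.7]
[252.70544737 194.15005955] [252.958752   179.85506085]
```

View pics/w1.png

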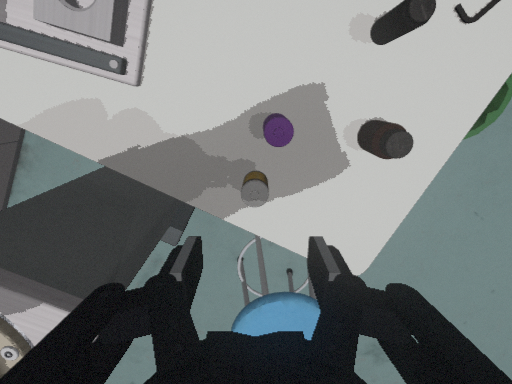

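The wrist view shows the sleeved cell at (255,193), within 2 px of prediction, with the purple one clear at (278,130). Descending.

```bash
echo '{"rows":[[0,-0.001,0.05,0,0,0],[0,-0.001,0.09,0,0,0],[0,-0.001,0.11,0,0,0],[0,-0.001,0.119,0,0,0],[0,-0.001,0.119,0,0,0]]}' | python3 -m creep 0.06 30
echo '{"rows":[[0,0,0,0,0,0],[0,0,0,0,0,0],[0,0,0,0,0,0],[0,0,0,0,0,0],[0,0,0,0,0,0]]}' | python3 -m creep 0.015 35
echo '{"rows":[[0,0,-0.03,0,0,0],[0,0,-0.08,0,0,0],[0,0,-0.10,0,0,0],[0,0,-0.10,0,0,0]]}' | python3 -m creep
python3 - <<'E'
from h import *
go(.4995,-.0515,.09)
E
```

```text
clock: 2.62
tcp_pos: [0.414, -0.2487, 0.0224]
orientation: [0.0, 0.973, 0.231, -0.0]
wrist_force: [-0.7, -0.7, 0.1]
finger_gap: 0.0602
grip_force: 0.0
clock: 3.25
tcp_pos: [0.4151, -0.2486, 0.0235]
orientation: [0.001, 0.973, 0.232, 0.001]
wrist_force: [-1.4, -0.2, 6.1]
finger_gap: 0.0246
grip_force: 34.4
clock: 3.75
tcp_pos: [0.4154, -0.2487, 0.124]
orientation: [0.002, 0.973, 0.232, 0.001]
wrist_force: [0.3, 0.1, -1.2]
finger_gap: 0.0248
grip_force: 34.7
tool delta [ 0.164  -0.1382  0.0337] yaw 0.4681 tilt [ 0.0031 -0.0027 -1.    ] j [-0.705  0.198 -0.379  0.989 -0.     1.968] t 3.75 F [ 0.3  0.1 -1.2] T [-0.01 -0.02 -0.  ]
```

```bash
echo '{"rows":[[0.041,-0.034,0,0,0,0],[0.082,-0.069,0,0,0,0],[0.123,-0.103,0.01,0,0,0],[0.15,-0.126,0.02,0,0,0],[0.164,-0.1375,0.024,0,0,0],[0.164,-0.1375,0.024,0,0,0],[0.164,-0.1375,0.024,0,0,0]]}' | python3 -m creep
python3 - <<'E'
from h import *
go(.5,-.052,.09)
p=viewer.read_camera("wrist");s=viewer.read_camera("scene")
X=[.5,-.052,.036];print(proj(p,X),proj(s,X),proj(p,[.5,-.052,.078]))
w=cv2.resize(p["image"],(512,384))
c=cv2.resize(s["image"][220:340,200:300],(320,384),interpolation=2)
cv2.imwrite("pics/w2.png",np.hstack([p["image"][:,120:],c])[:,:,::-1])
E
```

```text
clock: 4.62
tcp_pos: [0.4983, -0.052, 0.098]
orientation: [0.0, 0.973, 0.231, -0.0]
wrist_force: [-0.7, -0.5, 0.1]
finger_gap: 0.0244
grip_force: 34.7
tool delta [0.0015 0.0008 0.008 ] yaw 0.4669 tilt [-6.e-04 -4.e-04 -1.e+00] j [-2.640e-01  2.560e-01 -3.740e-01  9.420e-01 -1.000e-03  2.411e+00] t 4.62 F [-0.7 -0.5  0.1] T [-0.04 -0.01 -0.02]
[254.5916748  205.55493457] [277.48227158 257.29029838] [254.59863789 228.69600426]
```

View pics/w2.png

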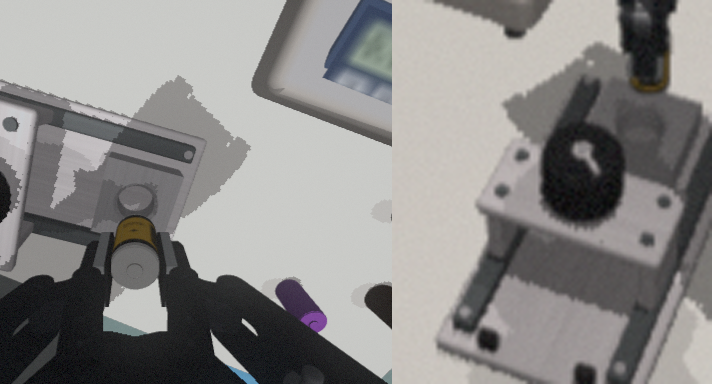

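The cell is held upright at wrist (256,235). The well's rim is just ahead of it, at about u 238–277, top v 182. I'll compare that with the predicted rim.

Run:
```python
from h import *
p=viewer.read_camera("wrist")
for d in(30,36):
    q=np.array([proj(p,[.5+d/2e3*np.cos(a),-.052+d/2e3*np.sin(a),.036]) for a in np.linspace(0,6.28,60)]);print(d,q.min(0),q.max(0))
b=np.array([proj(p,[.4983+.013*np.cos(a),-.052+.013*np.sin(a),.076]) for a in np.linspace(0,6.28,60)]);print("cell bottom",b.min(0),b.max(0))
cv2.imwrite("pics/w3.png",cv2.resize(p["image"][160:300,190:330,::-1],(600,600),interpolation=2))
```

```text
30 [235.39248357 187.66470835] [272.74862813 222.55382418]
36 [231.65463428 184.00942787] [276.48694316 225.88457841]
cell bottom [233.32460404 211.16523953] [272.36249704 246.56677024]
```

View pics/w3.png

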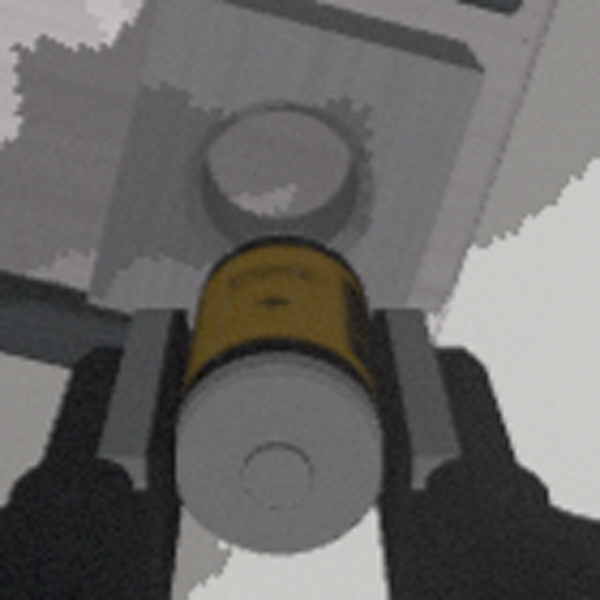

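Run:
```python
from h import *
p=viewer.read_camera("wrist")
def circ(x,y,z,r): 
    q=np.array([proj(p,[x+r*np.cos(a),y+r*np.sin(a),z]) for a in np.linspace(0,6.28,90)]);return q.min(0).round(1),q.max(0).round(1)
for z in(.118,.122,.126): print(z,circ(.4983,-.052,z,.013))
c,s=np.cos(1.767),np.sin(1.767)
for h in((-.046,.062,.012),(-.046,-.062,.012),(-.030,-.032,.036),(-.03,.032,.036),(.03,-.032,.036),(.03,.032,.036)): print(h,proj(p,[.5+c*h[0]-s*h[1],-.052+s*h[0]+c*h[1],h[2]]).round(1))
t=viewer.read_camera("top");print("well in top",proj(t,[.5,-.052,.036]), "TCP",np.array(env.get_state()["tcp_pos"]), (-np.array(p["R"]).T@p["t"]).round(3))
```

```text
0.118 (array([227.4, 242.8]), array([277.3, 286. ]))
0.122 (array([226.7, 246.7]), array([278. , 290.9]))
0.126 (array([225.9, 250.9]), array([278.6, 296.1]))
(-0.046, 0.062, 0.012) [282.8 266. ]
(-0.046, -0.062, 0.012) [327.2 141.9]
(-0.03, -0.032, 0.036) [302.2 178.1]
(-0.03, 0.032, 0.036) [278.1 248.3]
(0.03, -0.032, 0.036) [227.2 157.7]
(0.03, 0.032, 0.036) [208.9 231.2]
well in top [231.97673469 226.27542237] TCP [ 0.49863402 -0.05208918  0.09853703] [ 0.571 -0.017  0.241]
```

```bash
echo '{"rows":[[0.003,0.001,0.02,0,0,0],[0.003,0.001,0.028,0,0,0],[0.003,0.001,0.028,0,0,0],[0.003,0.001,0.028,0,0,0]]}' | python3 -m creep
python3 - <<'E'
from h import *
go(.5,-.052,.04)
p=viewer.read_camera("wrist");s=viewer.read_camera("scene")
T=env.get_state()["tcp_pos"];B=[T[0],T[1],T[2]-.022]
def circ(p,x,y,z,r): 
    q=np.array([proj(p,[x+r*np.cos(a),y+r*np.sin(a),z]) for a in np.linspace(0,6.28,90)])
    return q
pw=p["image"].copy();ps=s["image"].copy()
k=6
def crop(im,u,v,n=50): return cv2.resize(im[v:v+n*3//2,u:u+n*4//3],(400,450),interpolation=2),u,v
W,u0,v0=crop(pw,222,160);S,u1,v1=crop(ps,246,220)
for im,p_,u,v in((W,p,u0,v0),(S,s,u1,v1)):
    for c,col in((circ(p_,.5,-.052,.036,.018),(255,0,0)),(circ(p_,*B,.013),(0,255,0))):
        for q in c: cv2.circle(im,tuple(int(round(x)) for x in (np.array(q)-[u,v]+.5)*6),1,col,-1)
cv2.imwrite("pics/w4.png",np.hstack([W,S])[:,:,::-1])
E
```

```text
clock: 5.38
tcp_pos: [0.502, -0.0509, 0.0707]
orientation: [0.0, 0.973, 0.232, 0.0]
wrist_force: [-0.3, 0.3, -0.8]
finger_gap: 0.0245
grip_force: 34.7
tool delta [-0.0023  0.0001  0.0307] yaw 0.4676 tilt [ 5.e-04 -2.e-04 -1.e+00] j [-0.26   0.288 -0.405  0.877 -0.     2.414] t 5.38 F [-0.3  0.3 -0.8] T [0.02 0.   0.  ]
```

View pics/w4.png

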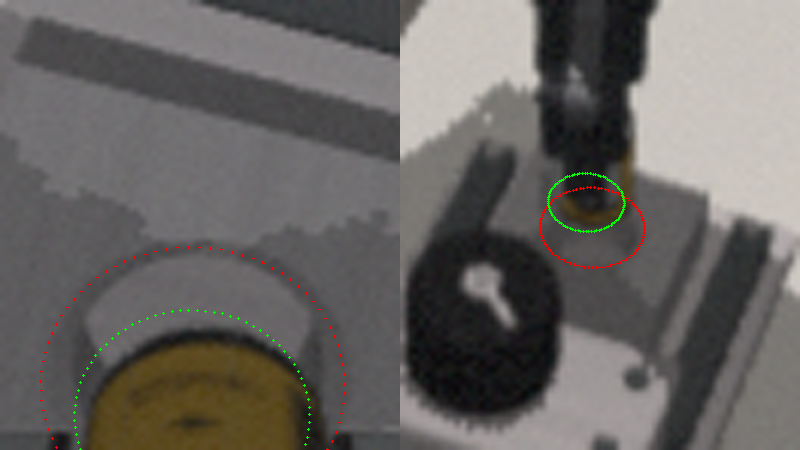

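Cell and well line up to about 2 mm in both views (cell axis at wrist (256,~235), ring centre u 256). That is within the chamfer, so I'm lowering gently.

```bash
echo '{"rows":[[0,0,0.006,0,0,0],[0,0,0.012,0,0,0],[0,0,0.016,0,0,0],[0,0,0.02,0,0,0]]}' | python3 -m creep
echo '{"rows":[[0,0,0.004,0,0,0],[0,0,0.008,0,0,0],[0,0,0.010,0,0,0],[0,0,0.010,0,0,0]]}' | python3 -m creep
```

```text
clock: 5.98
tcp_pos: [0.5016, -0.0507, 0.0499]
orientation: [-0.0, 0.973, 0.232, -0.0]
wrist_force: [0.9, -0.5, -1.1]
finger_gap: 0.0245
grip_force: 34.7
clock: 6.48
tcp_pos: [0.5017, -0.0507, 0.0401]
orientation: [-0.0, 0.973, 0.232, -0.0]
wrist_force: [0.3, 0.2, -1.3]
finger_gap: 0.0247
grip_force: 34.7
```

```bash
echo '{"rows":[[0,0,0,0,0,0],[0,0,0,0,0,0],[0,0,-0.01,0,0,0],[0,0,-0.05,0,0,0],[0,0,-0.10,0,0,0],[0,0,-0.115,0,0,0]]}' | python3 -m creep 0.05 35
echo '{"rows":[[0.003,-0.012,0,0,0,-0.188],[0.006,-0.024,0,0,0,-0.376],[0.009,-0.036,0,0,0,-0.564],[0.012,-0.047,0,0,0,-0.752],[0.015,-0.059,0,0,0,-0.94],[0.018,-0.071,0,0,0,-1.128],[0.021,-0.083,0,0,0,-1.316],[0.0247,-0.0947,0,0,0,-1.5]]}' | python3 -m creep 0.07
echo '{"rows":[[0,0,0,0,0,-0.188],[0,0,0,0,0,-0.376],[0,0,0,0,0,-0.564],[0,0,0,0,0,-0.752],[0,0,0,0,0,-0.94],[0,0,0,0,0,-1.128],[0,0,0,0,0,-1.316],[0,0,0,0,0,-1.5]]}' | python3 -m creep
python3 - <<'E'
from h import *
go(.481,.045,.09)
p=viewer.read_camera("wrist");s=viewer.read_camera("scene");t=viewer.read_camera("top")
for n,q in(("w",p),("s",s),("t",t)):
    print(n,"pred cap top",proj(q,[.481,.045,.1225]).round(1),"pred cell top",proj(q,[.5,-.052,.06]).round(1))
    for l in("cap_top","test_cell"):
        for r in nets.outline_of(l,q)[:2]: print(n,l,round(r["confidence"],2),np.round(r["box"],1))
cv2.imwrite("pics/w5.png",np.hstack([p["image"],cv2.resize(s["image"][230:350,200:290],(288,384),interpolation=2)])[:,:,::-1])
E
```

```text
clock: 7.22
tcp_pos: [0.5038, -0.0512, 0.1594]
orientation: [0.002, 0.973, 0.232, 0.003]
wrist_force: [0.7, -0.6, -0.4]
finger_gap: 0.0503
grip_force: 0.0
clock: 8.22
tcp_pos: [0.4806, 0.0453, 0.1551]
orientation: [-0.0, 0.551, 0.834, -0.0]
wrist_force: [-0.5, -0.0, 0.3]
finger_gap: 0.0698
grip_force: 0.0
clock: 9.22
tcp_pos: [0.4807, 0.045, 0.1551]
orientation: [-0.0, -0.165, 0.986, 0.0]
wrist_force: [-0.4, -1.4, 1.2]
finger_gap: 0.07
grip_force: 0.0
tool delta [-0.0003 -0.0001  0.0651] yaw -2.8092 tilt [-7.e-04 -0.e+00 -1.e+00] j [-0.073  0.176 -0.325  1.07  -0.    -0.406] t 9.22 F [-0.4 -1.4  1.2] T [0.02 0.03 0.  ]
w pred cap top [255.7 221.7] pred cell top [147.  178.8]
w cap_top 0.65 [224.6 178.5 292.  248.7]
w test_cell 0.62 [220.9 128.6 301.1 263.2]
w test_cell 0.57 [136.2 154.6 170.7 193.2]
s pred cap top [259.5 265.4] pred cell top [277.8 249.6]
s cap_top 0.74 [246.4 261.8 272.3 289. ]
s cap_top 0.17 [213.2 244.1 312.4 348. ]
s test_cell 0.73 [324.9 201.9 334.4 222. ]
s test_cell 0.63 [268.7 245.1 284.7 263.8]
t pred cap top [184.  235.9] pred cell top [231.3 226.4]
t test_cell 0.67 [306.1 231.5 322.5 243.6]
t test_cell 0.42 [227.7 218.9 237.4 231. ]
```

View pics/w5.png

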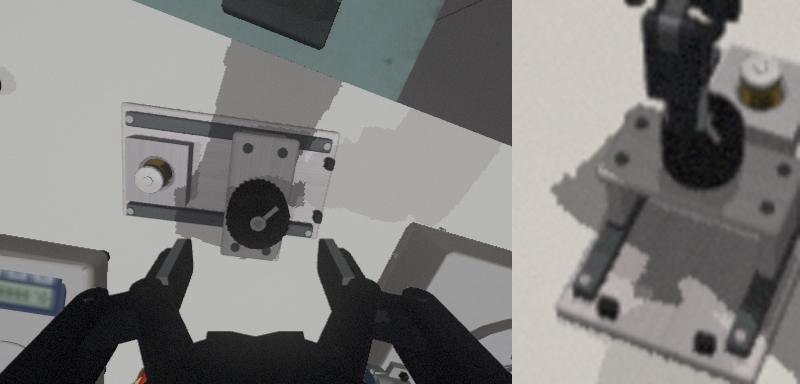

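The cell is seated upright in the well, at wrist (150,178). The cap's pin is at (258,223) against a predicted (256,222). Gripping the cap.

```bash
echo '{"rows":[[0,0,0.03,0,0,0],[0,0,0.055,0,0,0],[0,0,0.065,0,0,0],[0,0,0.065,0,0,0]]}' | python3 -m creep 0.07
echo '{"rows":[[0,0,0,0,0,0],[0,0,0,0,0,0],[0,0,0,0,0,0],[0,0,0,0,0,0]]}' | python3 -m creep 0.03 40
python3 - <<'E'
from h import *
go(.5+.0,-.052,.09)
E
```

```text
clock: 10.18
tcp_pos: [0.4807, 0.045, 0.0899]
orientation: [-0.001, -0.162, 0.987, 0.0]
wrist_force: [0.1, 0.7, 0.4]
finger_gap: 0.0701
grip_force: 0.0
clock: 10.68
tcp_pos: [0.482, 0.045, 0.0913]
orientation: [0.001, -0.162, 0.987, -0.0]
wrist_force: [-0.1, 1.7, 6.3]
finger_gap: 0.0438
grip_force: 40.3
tool delta [ 0.014  -0.0977  0.0013] yaw -2.8153 tilt [ 2.1e-03  2.0e-04 -1.0e+00] j [-0.073  0.23  -0.427  0.912  0.    -0.399] t 10.68 F [-0.1  1.7  6.3] T [0.27 0.11 0.01]
```

```bash
echo '{"rows":[[0.001,-0.01,-0.0012,0,0,0],[0.0026,-0.02,-0.0012,0,0,0],[0.0052,-0.04,-0.0012,0,0,0],[0.0078,-0.06,-0.0012,0,0,0],[0.0098,-0.075,-0.0012,0,0,0],[0.0111,-0.085,-0.0012,0,0,0],[0.0111,-0.085,-0.0012,0,0,0],[0.0111,-0.085,-0.0012,0,0,0]]}' | python3 -m creep
python3 - <<'E'
from h import *
go(.5,-.052,.09)
E
```

```text
clock: 11.68
tcp_pos: [0.4986, -0.0399, 0.0917]
orientation: [0.0, -0.162, 0.987, -0.001]
wrist_force: [2.7, -0.5, -0.6]
finger_gap: 0.0441
grip_force: 41.4
tool delta [ 0.0025 -0.0119  0.0018] yaw -2.8158 tilt [ 0.0013 -0.0019 -1.    ] j [-0.24   0.258 -0.387  0.923 -0.002 -0.565] t 11.68 F [ 2.7 -0.5 -0.6] T [-0.4  -0.88  0.06]
```

```bash
echo '{"rows":[[0.0007,-0.005,0,0,0,0],[0.0012,-0.009,0,0,0,0],[0.0012,-0.009,0,0,0,0]]}' | python3 -m creep
echo '{"rows":[[0.0002,-0.0015,0,0,0,0],[0.0004,-0.003,0,0,0,0],[0.0004,-0.003,0,0,0,0]]}' | python3 -m creep
python3 - <<'E'
from h import *
go(.5,-.052,.09)
E
```

```text
clock: 12.05
tcp_pos: [0.4999, -0.0475, 0.0917]
orientation: [0.0, -0.163, 0.987, 0.0]
wrist_force: [3.8, 3.4, 1.5]
finger_gap: 0.0437
grip_force: 41.5
clock: 12.42
tcp_pos: [0.5005, -0.0503, 0.0916]
orientation: [0.0, -0.163, 0.987, 0.0]
wrist_force: [3.8, 2.5, 1.4]
finger_gap: 0.044
grip_force: 41.5
tool delta [ 0.001  -0.0014  0.0016] yaw -2.8146 tilt [ 8.e-04  9.e-04 -1.e+00] j [-0.261  0.264 -0.38   0.926  0.001 -0.588] t 12.43 F [3.8 2.5 1.4] T [ 0.56 -0.95  0.01]
```

```bash
for i in 1 2 ; do echo '{"rows":[[0,-0.001,0,0,0,0],[-0.0003,-0.0015,0,0,0,0],[-0.0003,-0.0015,0,0,0,0]]}' | python3 -m creep | egrep 'tcp|wrist'; done
```

```text
tcp_pos: [0.5007, -0.0513, 0.0916]
wrist_force: [3.4, 4.4, 2.3]
tcp_pos: [0.5008, -0.0515, 0.0914]
wrist_force: [2.3, 8.5, 3.1]
```

```bash
echo '{"rows":[[-0.0003,-0.001,0,0,0,0],[-0.0003,-0.0015,-0.0004,0,0,0],[-0.0003,-0.0015,-0.0004,0,0,0]]}' | python3 -m creep
python3 - <<'E'
from h import *
go(.5,-.052,.09)
E
```

```text
clock: 13.55
tcp_pos: [0.5009, -0.0517, 0.0915]
orientation: [-0.001, -0.163, 0.987, 0.003]
wrist_force: [0.8, 10.5, 3.8]
finger_gap: 0.0438
grip_force: 41.8
tool delta [ 0.0009 -0.      0.0015] yaw -2.8133 tilt [-0.0024  0.0064 -1.    ] j [-0.266  0.268 -0.374  0.932  0.006 -0.594] t 13.55 F [ 0.8 10.5  3.8] T [ 2.41 -0.3  -0.04]
```

The bridge is at its hard stop (force climbing, no motion). I'll ease off, then turn in small steps while reading the torque.

```bash
cat > tq.py <<'E'
from h import *
s=env.get_state();q=s["orientation"];x=Ro.from_quat([q[1],q[2],q[3],q[0]]).as_matrix()[:,0]
print("yaw %.3f Tz %.3f tau6 %.3f F %s t %.2f grip %.0f gap %.4f"%(np.arctan2(x[1],x[0]),s["ft_torque"][2],s["tau"][5],np.round(s["wrist_force"],1),s["clock"],s["grip_force"],s["finger_gap"]))
E
echo '{"rows":[[0.0005,0.0025,-0.0006,0,0,0],[0.0005,0.0025,-0.0006,0,0,0]]}' | python3 -m creep >/dev/null; python3 tq.py
echo '{"rows":[[0,0,0,0,0,0.1],[0,0,0,0,0,0.1]]}' | python3 -m creep >/dev/null; python3 tq.py
echo '{"rows":[[0,0,0,0,0,0.1],[0,0,0,0,0,0.1]]}' | python3 -m creep >/dev/null; python3 tq.py
echo '{"rows":[[0,0,0,0,0,0.1],[0,0,0,0,0,0.1]]}' | python3 -m creep >/dev/null; python3 tq.py
```

```text
yaw -2.814 Tz -0.005 tau6 -0.006 F [ 4.9  5.2 -2.2] t 13.80 grip 42 gap 0.0436
yaw -2.915 Tz -0.107 tau6 0.164 F [ 4.1  4.1 -2.8] t 14.05 grip 42 gap 0.0437
yaw -3.015 Tz -0.050 tau6 0.163 F [ 3.4  4.1 -2.3] t 14.30 grip 42 gap 0.0436
yaw -3.115 Tz -0.066 tau6 0.163 F [ 3.6  4.7 -3.2] t 14.55 grip 42 gap 0.0436
```

```bash
for i in 1 2 3 4; do echo '{"rows":[[0,0,0,0,0,0.1],[0,0,0,0,0,0.1]]}' | python3 -m creep >/dev/null; python3 tq.py; done
```

```text
yaw 3.068 Tz -0.109 tau6 0.163 F [ 5.1  3.8 -4.7] t 14.80 grip 42 gap 0.0437
yaw 2.968 Tz -0.065 tau6 0.163 F [ 4.7  4.8 -4.1] t 15.05 grip 42 gap 0.0436
yaw 2.868 Tz -0.061 tau6 0.163 F [ 5.7  4.4 -4.3] t 15.30 grip 42 gap 0.0439
yaw 2.768 Tz -0.052 tau6 0.163 F [ 5.5  4.1 -3.1] t 15.55 grip 42 gap 0.0436
```

```bash
for i in 1 2 3; do echo '{"rows":[[0,0,0,0,0,0.1],[0,0,0,0,0,0.1]]}' | python3 -m creep >/dev/null; python3 tq.py; done
```

```text
yaw 2.668 Tz -0.058 tau6 0.163 F [ 4.3  3.  -4.4] t 15.80 grip 42 gap 0.0437
yaw 2.568 Tz 0.063 tau6 0.331 F [ 5.3  3.4 -4.1] t 16.05 grip 42 gap 0.0437
yaw 2.470 Tz 0.301 tau6 0.585 F [ 3.8  3.  -3.9] t 16.30 grip 42 gap 0.0439
```

```bash
for i in 1 2 3 4; do echo '{"rows":[[0,0,0,0,0,0.05],[0,0,0,0,0,0.05]]}' | python3 -m creep >/dev/null; python3 tq.py; done
```

```text
yaw 2.421 Tz 0.472 tau6 0.585 F [ 3.9  3.5 -5.1] t 16.55 grip 42 gap 0.0439
yaw 2.371 Tz 0.567 tau6 0.673 F [ 4.3  4.7 -5. ] t 16.80 grip 42 gap 0.0438
yaw 2.320 Tz 0.008 tau6 0.068 F [ 5.7  2.3 -5. ] t 17.05 grip 43 gap 0.0437
yaw 2.270 Tz -0.003 tau6 0.126 F [ 4.2  2.4 -5.2] t 17.30 grip 43 gap 0.0437
```

```bash
for i in 1 2 3 4; do echo '{"rows":[[0,0,0,0,0,0.05],[0,0,0,0,0,0.05]]}' | python3 -m creep >/dev/null; python3 tq.py; done
python3 - <<'E'
from h import *
p=viewer.read_camera("wrist");s=viewer.read_camera("scene")
cv2.imwrite("pics/w6.png",np.hstack([cv2.resize(p["image"][140:300,180:340],(480,480),interpolation=2),cv2.resize(s["image"][220:340,220:300],(320,480),interpolation=2)])[:,:,::-1])
E
```

```text
yaw 2.220 Tz 0.045 tau6 0.196 F [ 4.2  3.5 -4.8] t 17.55 grip 43 gap 0.0430
yaw 2.170 Tz 0.154 tau6 0.285 F [ 4.   2.  -5.2] t 17.80 grip 43 gap 0.0437
yaw 2.120 Tz 0.256 tau6 0.402 F [ 3.3  5.2 -5.7] t 18.05 grip 43 gap 0.0437
yaw 2.070 Tz 0.367 tau6 0.459 F [ 2.2  3.4 -6.2] t 18.30 grip 43 gap 0.0437
```

View pics/w6.png

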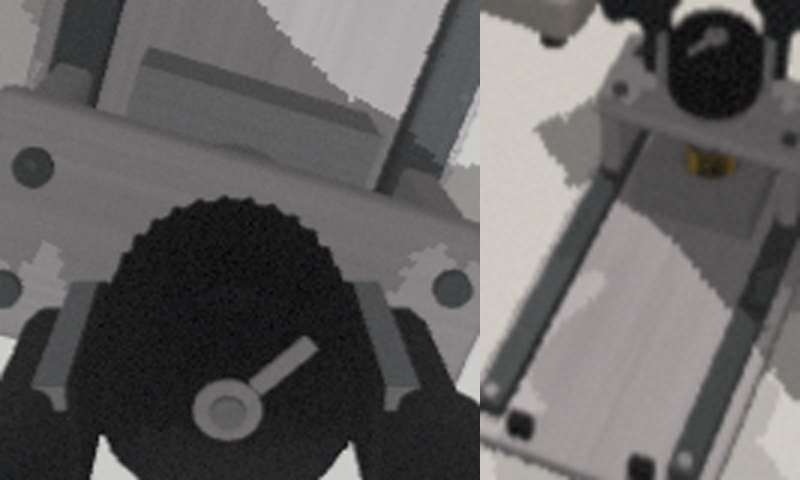

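The pointer holds the same angle to the fingers (about 38° before and now), so the grip has not slipped and the torque drop was one real click. The bridge is home over the cell. I'll confirm with the second click and stop there.

```bash
for i in 1 2; do echo '{"rows":[[0,0,0,0,0,0.05],[0,0,0,0,0,0.05]]}' | python3 -m creep >/dev/null; python3 tq.py; done
```

```text
yaw 2.021 Tz 0.465 tau6 0.536 F [ 2.4  4.6 -6.7] t 18.65 grip 43 gap 0.0438
yaw 1.971 Tz 0.473 tau6 0.637 F [ 1.7  4.3 -7.3] t 18.90 grip 43 gap 0.0439
```

```bash
echo '{"rows":[[0,0,0,0,0,0.04],[0,0,0,0,0,0.04]]}' | python3 -m creep >/dev/null; python3 tq.py
```

```text
yaw 1.929 Tz 0.040 tau6 0.181 F [ 3.1  3.1 -8.6] t 19.15 grip 43 gap 0.0435
```

Second click seen, 0.39 rad after the first. I'm stopping the turn here, relieving the upward pull, letting go and lifting off.

```bash
echo '{"rows":[[0,0,0.0013,0,0,0],[0,0,0.0013,0,0,0]]}' | python3 -m creep >/dev/null; python3 tq.py
echo '{"rows":[[0,0,0,0,0,0],[0,0,0,0,0,0],[0,0,0,0,0,0],[0,0,0,0,0,0]]}' | python3 -m creep 0.07
echo '{"rows":[[0,0,-0.01,0,0,0],[0,0,-0.04,0,0,0],[0,0,-0.09,0,0,0],[0,0,-0.13,0,0,0],[0,0,-0.15,0,0,0],[0,0,-0.15,0,0,0]]}' | python3 -m creep
python3 - <<'E'
from h import *
p=viewer.read_camera("wrist");s=viewer.read_camera("scene");t=viewer.read_camera("top")
for z in(.1222,): print("pred cap",proj(p,[.5,-.052,z]),proj(t,[.5,-.052,z]))
for n,q in(("w",p),("s",s),("t",t)):
    for l in("cap_top","test_cell","bridge","black_tube","ink_pot"):
        for r in nets.outline_of(l,q)[:2]: print(n,l,round(r["confidence"],2),np.round(r["box"],1))
cv2.imwrite("pics/w7.png",np.hstack([cv2.resize(p["image"][50:370,:400],(400,320)),cv2.resize(s["image"][160:320,200:400],(400,320),interpolation=2)])[:,:,::-1])
E
```

```text
yaw 1.928 Tz 0.075 tau6 0.099 F [-1.8  4.8 -0.4] t 19.40 grip 43 gap 0.0440
clock: 19.9
tcp_pos: [0.5013, -0.0531, 0.0913]
orientation: [0.0, 0.57, 0.821, -0.0]
wrist_force: [0.7, 0.3, -0.1]
finger_gap: 0.0698
grip_force: 0.0
clock: 20.65
tcp_pos: [0.5024, -0.0531, 0.2435]
orientation: [0.002, 0.57, 0.821, 0.001]
wrist_force: [-0.6, -0.8, 1.4]
finger_gap: 0.0699
grip_force: 0.0
pred cap [251.78802398 182.41831103] [229.52606027 226.73724788]
w cap_top 0.69 [232.5 151.1 277.1 204.6]
w test_cell 0.22 [203.5 140.4 304.9 203.7]
w black_tube 0.72 [250.1 301.8 264.  337.5]
w ink_pot 0.65 [204.    7.1 327.1 199.5]
w ink_pot 0.57 [190.8 306.5 210.6 344.6]
s cap_top 0.96 [265.  223.  291.7 248.6]
s cap_top 0.5 [117.6 257.3 152.8 281.6]
s test_cell 0.79 [323.1 201.4 333.  225.3]
s test_cell 0.66 [271.3 252.2 282.6 264.3]
s bridge 0.63 [251.3 226.4 305.5 275.7]
s black_tube 0.45 [288.8 168.5 300.8 195.4]
s ink_pot 0.56 [326.  172.8 337.1 201. ]
t test_cell 0.46 [307.9 233.2 319.7 241.8]
t bridge 0.38 [149.8 109.6 177.5 140.1]
t bridge 0.21 [326.9 180.8 341.1 190.9]
t black_tube 0.58 [327.6 180.4 339.7 192.9]
t ink_pot 0.61 [346.3 214.4 358.3 230. ]
```

View pics/w7.png

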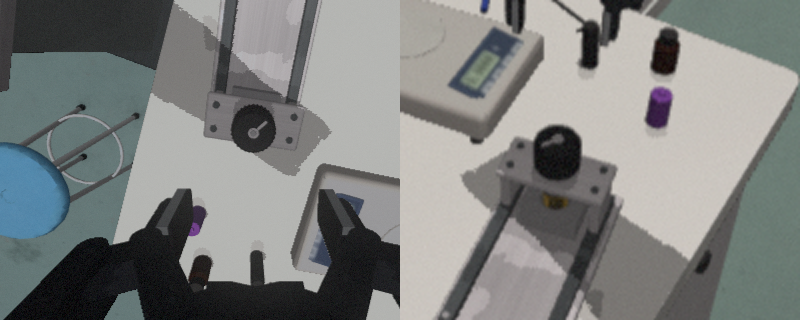

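The picture shows the bridge at the closed end with the cap at wrist (253,133), the cell upright beneath it at scene (277,258), and the other things still in place. Handing in.

```bash
python3 -c "
from h import *
print(env.hand_in())"
```

```text
the job is handed in; nothing more can be done
None
```

The job is handed in at about 21 s of the 72 s allowed: the cell stands upright in the well, the bridge is at its hard stop, and the cap was turned until the ratchet gave two clicks, then released; the hand-in call gave no verdict.

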